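# Start a new week on the drum chart recorder

### The arm

A 6-joint arm with a two-finger parallel gripper is mounted at the origin on a cart in front of the work surface, level with it; the furniture and walls round the work are solid. World frame = base frame: x ahead of the robot, y to its left, z up, the work surface at z = 0. Lengths are in mm, angles in rad, forces in N, time in s.
With the tool pointing down it reaches from about 400 to 925 mm from the base axis. Payload 12.5 kg.
Tool frame: the origin (TCP) lies midway between the tips of the shut fingers; the grasp point (between the pads) lies 19 mm behind it (env.pinch_z is the distance from the TCP to the grasp point, in mm); z points along the fingers, y is the line along which they close (so a half turn about z gives the same grasp; the last joint's range is limited). The gripper opens to 95 mm and grips with 3 to 60 N. Pads are 20 mm wide; open, the fingers measure 119 mm over their backs; the gripper's body (75 mm by 180 mm) begins 59 mm behind the grasp point.
Start: joints at [1.08, 0.491, 1.559, -0, 1.092, -0.106], TCP at [234.594, 579.321, 214.661] pointing down, gripper open.
Joint ranges: [-3.1, 3.1], [-0.84, 2.19], [0.05, 2.79], [-1.13, 4.28], [0.06, 2.93], [-2.69, 2.69]. Speed limits (rad/s): [2.22, 2.22, 2.79, 3.14, 3.14, 3.14].

### API

Orientations are given as [roll, pitch, yaw] about the fixed x, y, z axes, in that order (R = Rz(yaw) Ry(pitch) Rx(roll)).
In Python, from cell import readout, eyes, job_done, env gives the robot as it stands.
- The arm moves only by the shell command python3 -m jog 'ROWS'. ROWS is a JSON object of lists of equal length, an entry for each row: "dp": the shift along the tool's x, y, z in mm, a list of three; "twist": the turn about the tool's z in degrees; "claw": the closure, from -1 (fully open) to 1 (shut). A call has 1 to 8 rows; each row is the pose to reach, as a shift and turn from the pose commanded when the call began, along the tool's axes at that moment; what a row does not reach only later rows make up. A row lasts 1/12 s, in which the tool goes at most 41.7 mm and 7.16 degrees, less where a joint would pass 70% of its speed; a pose out of reach is approached as far as the arm can. A call with a gripper value outside its range is refused whole. The fingers move at their own pace and stop on an object; the grip force is fixed at half the most. Time passes only in rows, so rows that repeat a pose let the fingers close. It gives the time, the measured TCP pose, the force and the opening at its end, in the units of the state.
- readout.state(): the state, without advancing time (a new reading comes with each control period).
- eyes.read_camera(name): name is "side" or "top"; returns the picture (384x512x3 uint8, red, green, blue); there is no depth.
- eyes.camera_model(name): a dict with "intrinsics" (3x3 intrinsics, pixels), "R" (3x3) and "t" (3): a world point X has camera coordinates R X + t. Camera axes: x right, y down, z forward; pixel columns grow to the right and rows downward; lengths in mm; the calibration is good to about 2 mm. A picture is of the moment at which its call begins. camera_model takes no time and is no camera call.
- job_done(): hands the job in, once; it reports no verdict.
The state is a dict: "t": time; "joints": joint angles; "qvel": joint speeds; "tau": joint torques, N m; "eef_pos": TCP position; "tcp_rot": TCP orientation; "ft_force": force on the tool from outside, world axes, zero at the start; "moment": the same for the moment, N m; "opening": opening from 0.0 (shut) to 1.0 (fully open).
Only numpy, scipy, OpenCV 4.12 (cv2) and the standard library are available. Lean on these libraries where they do the work, as an engineer would, in place of code of your own. Each camera call takes 0.05 s, during which the arm holds its last target. There are 200 camera calls.

### The job

The workshop's drum chart recorder has a fresh chart on it and needs starting. First raise its pen-lift lever all the way so the pen swings off the drum, then wind the clock with the wing key on the housing (clockwise, seen from above) until it stops, then turn the drum by the knurled nut on its top until the chart's thick start line stands at the pen. Last, lower the lever gently all the way so the nib is back on that line; never turn the drum with the pen on the paper, and leave the tools and jars around it where they are.

Things in the scene. Friction and masses are not known exactly. Their poses are not given: they have to be found in the camera images.
- recorder: Grey chart recorder fixed on the table: base 176 (x) x 300 (y) x 28 mm high. Origin: centre of its underside; x points away from the robot's side, y to its left, z up; all positions in these notes are in this frame, mm. On its right a grey housing with black louvres, x -55..65, y -145..-35, top at z 128; on its left an upright drum with a white chart.
- lift_lever (a joint): Pen-lift lever on the right side of the housing. 0 = fully down (pen on the chart), 0.8 rad = fully up (pen swung clear). It turns about a level axis along the recorder's y through x -40, z 103; down, it slopes 0.30 rad below level towards the robot; up, 0.50 rad above level. Stiff: it stays where it is left.
- lever_grip (a point): Centre of the lever's black grip, a rounded block 40 long x 14 wide (along y) x 21 mm high, 85 mm from the pivot at y -155; about z 78 when down, z 144 when up. It stands in front of the housing with free space on both sides; pinch it across its 14 mm from above.
- wing_key (a joint): Turn of the winding key in rad, growing clockwise seen from above; 4.4 is the stop (fully wound). At 0 the wing lies along the recorder's x; at value q it has turned by -q about z. Spring and friction resist lightly; it stays where it is left.
- key_grip (a point): Centre of the steel wing of the key, on its upright axis at x 20, y -90, z 165. The wing is a flat plate 58 wide x 10 thick x 26 mm high (z 151 to 177), above the housing roof.
- drum (a joint): Turn of the drum in rad, growing anticlockwise seen from above. 0 = start line exactly at the pen nib (front of the drum); negative = the line is round towards the recorder's left.
- drum_nut (a point): On the drum's axis, in the middle of the knurled steel nut on its top: diameter 36, z 134 to 162 (this point z 150). Nut and drum turn as one, with light friction.
- start_line (a point): Point on the drum's face on the chart's thick black upright start line, z 85. A steel chart clip stands 14 mm (0.30 rad) from the line, on its left as one faces it; the clip's tab folds over onto the drum's top, so it shows from above. Drum: axis at x 10, y 75, diameter 93 (foot flange 99), z 39 to 134.
- pen_nib (a point): Tip of the pen on the pen arm, a thin bar 105 long from the housing's left wall to the front of the drum, at z 85. Nib at x -37, y 75 when the lever is down.
- flux_jar: Small round jar with a white lid, 54 mm across, 57 mm high, standing in front of the drum; leave it alone. Origin: centre of its underside.
- nippers: Hand nippers with blue handles, 188 x 56 x 21 mm, lying left of the recorder; leave them alone. Origin: centre of the underside.
- solder_spool: Spool of solder, 57 x 42 x 45 mm, right of the recorder; leave it alone. Origin: centre of its underside.
- tape_roll: Roll of beige tape lying flat, 100 mm across, 25 mm high, in front of the recorder; leave it alone. Origin: centre of its underside.

How it is judged (in metres and radians):
On the way, in this order (a step that is already met when the one before it is completed fails the run):
1. the pen-lift lever is all the way up and the pen is off the drum (value of joint lift_lever above 0.68 rad), for 0.2 s.
2. with the pen up, the clock is wound to its stop (value of joint wing_key above 4.2 rad and value of joint lift_lever above 0.6 rad), for 0.2 s.
3. with the pen up, the start line stands at the pen (value of joint drum between -0.13 and 0.13 rad and value of joint lift_lever above 0.6 rad), for 0.2 s.
At the end, for the whole second after the job is handed in: The lever is all the way down (within 0.08 rad) with the pen on the chart, the key is wound to its stop (within 0.25 rad of 4.4), the drum is at rest with its start line within 0.13 rad (6 mm) of the nib, and jar, nippers, spool and tape lie within 30 mm of where they were (value of joint lift_lever below 0.08 rad and value of joint wing_key above 4.15 rad and value of joint drum between -0.13 and 0.13 rad and velocity of joint drum between -0.05 and 0.05 rad/s and distance of each of flux_jar, nippers, solder_spool, tape_roll from where it was at the start of the episode below 0.03 m); the robot touches nothing.
It fails at once if the drum is turned with the pen on the paper (value of joint lift_lever below 0.3 rad and (velocity of joint drum above 0.2 rad/s or velocity of joint drum below -0.2 rad/s)).
It fails at once if the pen is dropped or slammed onto the drum (value of joint lift_lever below 0.4 rad and velocity of joint lift_lever below -4 rad/s).
It fails at once if a jar or tool beside the recorder is pushed away or knocked over (distance of any of flux_jar, nippers, solder_spool, tape_roll from where it was at the start of the episode above 0.05 m or angle between flux_jar's own z axis and vertical above 0.6 rad).
It also fails if it takes over 72 s, if anything falls off the work surface, if the arm or the gripper's body presses on something with over 40 N, if the wrist force passes 120 N, or if a joint passes its speed limit or range.

## Working session

There is one attempt and no reset: what is moved stays moved. The work goes in short steps, Python scripts to look and compute and a shell command to move; the robot and the scene stay as the last step left them, time stands still between calls to the robot, and variables do not carry over. Pictures are saved under pics/ and viewed, on a budget of 10 in all, crops included, one or two more only if the job needs it, and the job is handed in when it is done.

```bash
ls; mkdir -p pics
python3 - <<'E'
from cell import readout, eyes, env
import cv2,numpy as np
for n in("side","top"):
    im=eyes.read_camera(n); cv2.imwrite(f"pics/{n}0.png",im[:,:,::-1])
    m=eyes.camera_model(n); print(n,m, -np.array(m["R"]).T@np.array(m["t"]))
print(readout.state(), env.pinch_z)
E
```

```text
pics
side {'intrinsics': array([[407.26839202,   0.        , 259.47337445],
       [  0.        , 407.26839202, 191.8380023 ],
       [  0.        ,   0.        ,   1.        ]]), 'R': array([[ 0.96342725, -0.26737031, -0.01791804],
       [-0.12966508, -0.40662226, -0.904348  ],
       [ 0.23450993,  0.87359685, -0.42641956]]), 't': array([-524.71212865,  160.17210125, 1053.44538238])} [ 279.24729068 -995.44946588  584.65922137]
top {'intrinsics': array([[428.68655294,   0.        , 260.80078786],
       [  0.        , 428.68655294, 197.13867114],
       [  0.        ,   0.        ,   1.        ]]), 'R': array([[ 0.01024952, -0.99991282, -0.00832433],
       [-0.99203943, -0.00912322, -0.12559672],
       [ 0.12550983,  0.00954537, -0.99204646]]), 't': array([ -41.18282709,  573.27238386, 1181.00016527])} [ 420.90378899  -47.22222691 1243.2653391 ]
{'t': 0.1, 'joints': array([ 1.08039997e+00,  4.91495339e-01,  1.55938983e+00, -8.66560927e-06,
        1.09168822e+00, -1.05595424e-01]), 'qvel': array([ 5.24451173e-04,  2.93975097e-04, -1.76447757e-03,  2.25816675e-05,
        1.10672610e-03,  1.12922369e-04]), 'tau': array([ 2.93038473e-03, -6.13624191e+01, -2.58606094e+01,  6.94018649e-02,
        4.70126560e-02, -4.60403351e-05]), 'eef_pos': array([234.48671712, 579.11599964, 214.12217608]), 'tcp_rot': array([-3.14061658e+00, -9.57247811e-05,  2.75679567e+00]), 'ft_force': array([ 0.01268345, -0.43636499,  0.13700815]), 'moment': array([-0.01004101,  0.01648425, -0.03967122]), 'opening': 0.998381216021547} 18.8
```

View pics/side0.png

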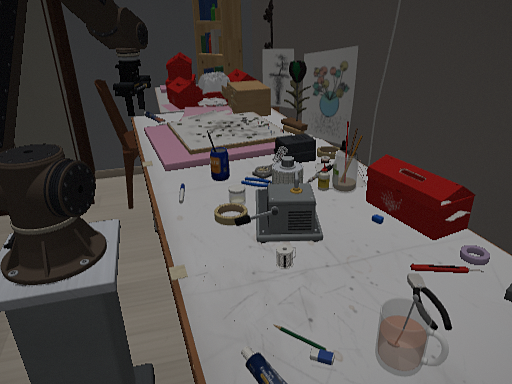

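View pics/top0.png

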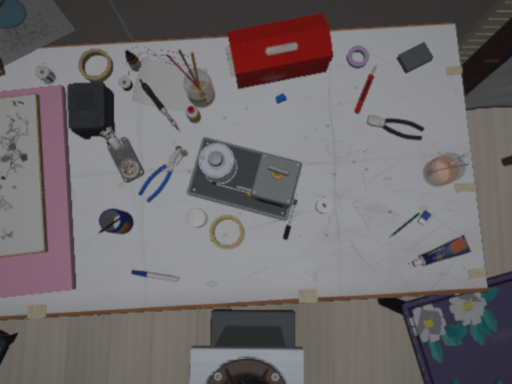

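The side view shows the recorder at about (285,205). In the top view it is at about (245,178), with the drum at (216,163), the key at (277,175) and the lever at (288,230). Next I'll take a zoomed crop of the top view.

Run:
```python
import cv2
im=cv2.imread("pics/top0.png")[125:250,175:335]
cv2.imwrite("pics/topc.png",cv2.resize(im,None,fx=4.8,fy=4.8,interpolation=cv2.INTER_CUBIC))
```

```text
(no output)
```

View pics/topc.png

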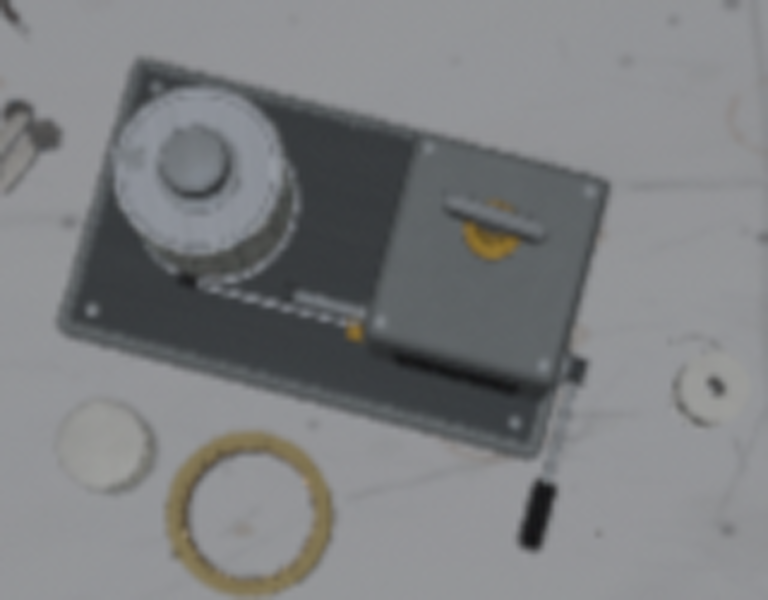

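```bash
cat > h.py <<'E'
import numpy as np, cv2
from cell import eyes, readout
def ray(n,px,z):
    m=eyes.camera_model(n);R=np.array(m["R"]);K=np.array(m["intrinsics"])
    c=-R.T@np.array(m["t"]); d=R.T@np.linalg.inv(K)@np.array([*px,1.])
    return c+d*(z-c[2])/d[2]
def proj(n,X):
    m=eyes.camera_model(n);p=np.array(m["intrinsics"])@(np.array(m["R"])@X+m["t"]);return p[:2]/p[2]
def crop2px(p): return ((p[0]+.5)/4.8-.5+175,(p[1]+.5)/4.8-.5+125)
E
cat > m.py <<'E'
from h import *
C=[ray("top",crop2px(p),28) for p in[(135,58),(612,182),(545,460),(57,328)]] # back-left, back-right, front-right, front-left
c=sum(C)/4
print("corners",np.round(C,1),"len",[round(np.linalg.norm(C[i]-C[(i+1)%4])) for i in range(4)],c)
y=(C[0]-C[1])+(C[3]-C[2]); yaw=np.arctan2(-y[0],y[1]); print("yaw",yaw)
def W(x,yy,z): return np.array([c[0]+np.cos(yaw)*x-np.sin(yaw)*yy,c[1]+np.sin(yaw)*x+np.cos(yaw)*yy,z])
def chk(name,P,px,z): print(name,"pred",np.round(P,1),"seen",np.round(ray("top",crop2px(px),z),1))
chk("nut",W(10,75,162),(194,160),162)
chk("key",W(20,-90,177),(495,216),177)
chk("grip",W(-40-85*np.cos(.3),-155,88),(537,515),88)
a=ray("top",crop2px((447,200)),177);b=ray("top",crop2px((543,235)),177)
print("wing len",np.linalg.norm(a-b),"dir rel",np.arctan2(*(a-b)[[1,0]])-yaw)
t=ray("top",crop2px((130,155)),134)-W(10,75,134);print("clip? r",np.linalg.norm(t),"ang rel",np.arctan2(t[1],t[0])-yaw)
E
python3 m.py
```

```text
corners [[ 750.6  135.4   28. ]
 [ 676.4 -153.6   28. ]
 [ 508.8 -113.8   28. ]
 [ 584.8  177.5   28. ]] len [298, 172, 301, 171] [630.14336112  11.3927376   28.        ]
yaw -0.2533072713282621
nut pred [658.6  81.5 162. ] seen [658.3  82.1 162. ]
key pred [627.  -80.7 177. ] seen [626.3 -79.  177. ]
grip pred [ 474.  -108.3   88. ] seen [ 473.5 -106.1   88. ]
wing len 53.81737919363972 dir rel 1.4774601207099738
clip? r 40.165064153538076 ang rel 1.6138071485397816
```

```bash
cat >> h.py <<'E'
def to(P,psi,s=None):
    "dp/twist from pose s=(pos,psi) to world P, yaw psi (tool down)"
    if s is None: st=readout.state(); s=(st["eef_pos"],st["tcp_rot"][2])
    d=np.array(P)-s[0];c,n=np.cos(s[1]),np.sin(s[1])
    tw=-np.degrees((psi-s[1]+np.pi)%(2*np.pi)-np.pi)
    print("dp",np.round([c*d[0]+n*d[1],n*d[0]-c*d[1],-d[2]],1),"tw",round(tw,1))
E
python3 - <<'E'
from h import *
to([480,300,214],2.888); to([474,-107,214],2.888); to([474,-107,120],2.888)
E
```

```text
dp [-3.323e+02 -1.665e+02  1.000e-01] tw -7.5
dp [-4.795e+02 -5.460e+02  1.000e-01] tw -7.5
dp [-479.5 -546.    94.1] tw -7.5
```

```bash
python3 -m jog '{"dp":[[-40,-20,0],[-80,-40,0],[-120,-60,0],[-160,-80,0],[-200,-105,0],[-235,-130,0],[-265,-160,0],[-290,-190,0]],"twist":[-1,-2,-3,-4,-5,-6,-7,-7.5],"claw":[-1,-1,-1,-1,-1,-1,-1,-1]}'
python3 - <<'E'
from h import *
to([474,-107,214],2.888);to([474,-107,59],2.888)
E
```

```text
t: 0.77
eef_pos: [427.2, 308.3, 214.3]
tcp_rot: [-3.142, -0.0, 2.889]
ft_force: [0.7, 1.1, 0.4]
opening: 1.004
dp [-1.493e+02 -3.903e+02  3.000e-01] tw 0.0
dp [-149.3 -390.3  155.3] tw 0.0
```

```bash
python3 -m jog '{"dp":[[-15,-40,0],[-30,-80,0],[-45,-120,0],[-60,-160,0],[-75,-200,0],[-90,-240,0],[-105,-280,0],[-105,-280,0]],"twist":[0,0,0,0,0,0,0,0],"claw":[-1,-1,-1,-1,-1,-1,-1,-1]}'
python3 -m jog '{"dp":[[0,0,0],[0,0,0]],"twist":[0,0],"claw":[-1,-1]}'
python3 - <<'E'
from h import *
to([474,-107,214],2.888);to([474,-107,59],2.888)
E
```

```text
t: 1.43
eef_pos: [457.8, 8.0, 214.6]
tcp_rot: [-3.141, 0.0, 2.884]
ft_force: [-1.0, 0.8, -1.4]
opening: 0.999
t: 1.6
eef_pos: [457.3, 12.7, 214.5]
tcp_rot: [3.141, -0.001, 2.886]
ft_force: [0.5, 0.1, -0.3]
opening: 1.002
dp [ -46.4 -111.6    0.5] tw -0.1
dp [ -46.4 -111.6  155.5] tw -0.1
```

```bash
python3 -m jog '{"dp":[[-15,-37,0],[-30,-74,0],[-46,-111.5,0],[-46.4,-111.6,40],[-46.4,-111.6,75],[-46.4,-111.6,110],[-46.4,-111.6,110],[-46.4,-111.6,110]],"twist":[0,0,0,0,0,0,0,0],"claw":[-1,-1,-1,-1,-1,-1,-1,-1]}'
python3 - <<'E'
from h import *
to([474,-107,59],2.888)
cv2.imwrite("pics/s1.png",cv2.resize(eyes.read_camera("side")[140:260,200:360,::-1],None,fx=4.8,fy=4.8,interpolation=cv2.INTER_CUBIC))
E
```

```text
t: 2.27
eef_pos: [474.1, -105.4, 104.1]
tcp_rot: [3.141, -0.004, 2.89]
ft_force: [0.2, -0.5, 0.6]
opening: 0.997
dp [-0.3 -1.6 45.1] tw 0.1
```

View pics/s1.png

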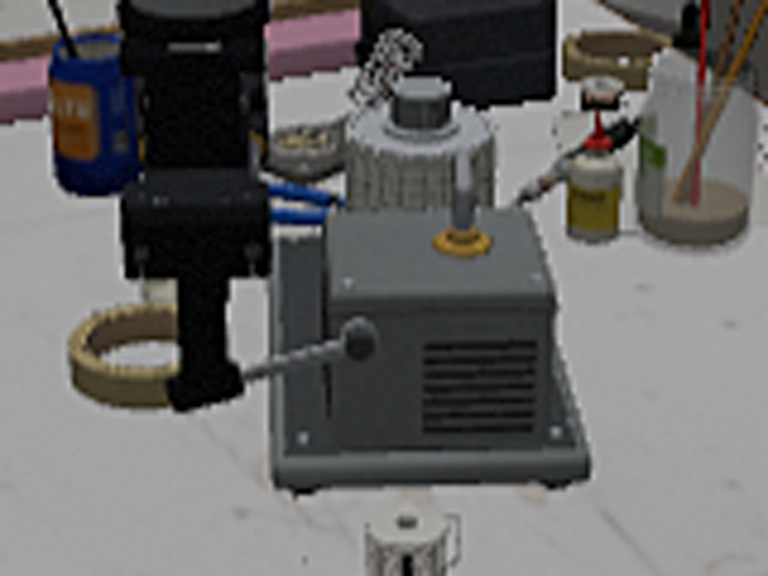

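The side view shows the fingers directly above and around the lever grip at about (205,390), and the lever is down. Next I'll descend and close.

```bash
python3 -m jog '{"dp":[[0,-1.5,20],[0,-1.5,40],[0,-1.5,45],[0,-1.5,45],[0,-1.5,45],[0,-1.5,45],[0,-1.5,45],[0,-1.5,45]],"twist":[0,0,0,0,0,0,0,0],"claw":[-1,-1,-1,-1,1,1,1,1]}'
python3 -m jog '{"dp":[[0,0,0],[0,0,0],[0,0,0],[0,0,0]],"twist":[0,0,0,0],"claw":[1,1,1,1]}'
python3 - <<'E'
import numpy as np
for a in np.arange(-.3,.56,.1): print(round(a,1),np.round([85*(np.cos(a)-np.cos(.3)),-85*(np.sin(a)+np.sin(.3))],1))
E
```

```text
t: 2.98
eef_pos: [474.4, -108.6, 60.5]
tcp_rot: [-3.142, 0.001, 2.888]
ft_force: [0.1, -0.5, -0.5]
opening: 0.774
t: 3.32
eef_pos: [474.0, -108.5, 59.6]
tcp_rot: [3.142, -0.0, 2.888]
ft_force: [0.8, 0.3, 0.0]
opening: 0.497
-0.3 [ 0. -0.]
-0.2 [ 2.1 -8.2]
-0.1 [  3.4 -16.6]
0.0 [  3.8 -25.1]
0.1 [  3.4 -33.6]
0.2 [  2.1 -42. ]
0.3 [  0.  -50.2]
0.4 [ -2.9 -58.2]
0.5 [ -6.6 -65.9]
```

```bash
python3 -m jog '{"dp":[[0,0,0],[0,0,0],[0,0,0],[0,0,0],[0,0,0],[0,0,0],[0,0,0]],"twist":[0,0,0,0,0,0,0],"claw":[1,1,1,1,1,1,1]}'
python3 -m jog '{"dp":[[2,0,-8],[3.4,0,-17],[3.8,0,-25],[3.4,0,-34],[2,0,-42],[0,0,-50],[-3,0,-58],[-6.6,0,-67]],"twist":[0,0,0,0,0,0,0,0],"claw":[1,1,1,1,1,1,1,1]}'
python3 -m jog '{"dp":[[0,0,0],[0,0,-1],[0,0,-1]],"twist":[0,0,0],"claw":[1,1,1]}'
python3 - <<'E'
from h import *
cv2.imwrite("pics/s2.png",cv2.resize(eyes.read_camera("side")[140:260,200:360,::-1],None,fx=4.8,fy=4.8,interpolation=cv2.INTER_CUBIC))
E
```

```text
t: 3.9
eef_pos: [474.3, -107.5, 59.6]
tcp_rot: [3.14, 0.0, 2.887]
ft_force: [5.0, 11.2, 0.3]
opening: 0.147
t: 4.57
eef_pos: [480.2, -109.0, 126.3]
tcp_rot: [3.14, -0.001, 2.887]
ft_force: [6.6, 8.9, -10.0]
opening: 0.143
t: 4.82
eef_pos: [480.6, -109.1, 126.9]
tcp_rot: [3.14, -0.0, 2.887]
ft_force: [6.2, 9.3, -9.3]
opening: 0.149
```

View pics/s2.png

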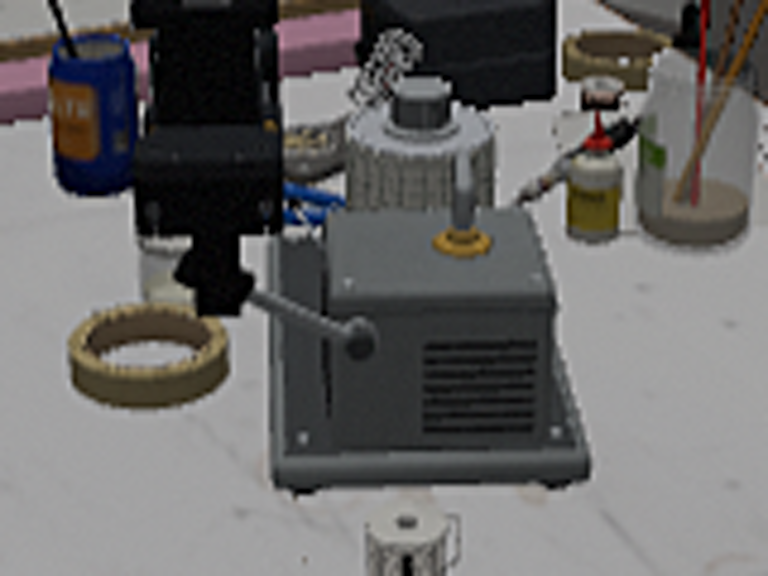

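The side view shows the grip held at about (225,275) and the lever sloping up by about 0.5 rad, so it is raised. Next I'll release it and move to the key.

```bash
python3 -m jog '{"dp":[[0,0,0],[0,0,0],[0,0,0],[0,0,0],[0,0,-10],[0,0,-40],[0,0,-80],[0,0,-90]],"twist":[0,0,0,0,0,0,0,0],"claw":[-0.4,-0.4,-0.4,-0.4,-1,-1,-1,-1]}'
python3 -m jog '{"dp":[[0,0,0],[0,0,0]],"twist":[0,0],"claw":[-1,-1]}'
python3 - <<'E'
from h import *
to([626.7,-80,215],2.795);to([626.7,-80,145],2.795)
E
```

```text
t: 5.53
eef_pos: [481.7, -110.8, 222.3]
tcp_rot: [-3.141, 0.006, 2.888]
ft_force: [0.2, -0.3, 0.8]
opening: 0.647
t: 5.7
eef_pos: [480.3, -110.2, 217.8]
tcp_rot: [-3.141, 0.001, 2.888]
ft_force: [-0.7, -0.6, -0.6]
opening: 0.788
dp [-134.1   66.1    2.8] tw 5.3
dp [-134.1   66.1   72.8] tw 5.3
```

```bash
python3 -m jog '{"dp":[[-34,17,0],[-68,34,0],[-101,50,0],[-134,66,0],[-134,66,0],[-134,66,0],[-134,66,0]],"twist":[1,2,4,5.3,5.3,5.3,5.3],"claw":[-1,-1,-1,-1,-1,-1,-1]}'
python3 - <<'E'
from h import *
to([626.7,-80,145],2.795)
top=eyes.read_camera("top");side=eyes.read_camera("side")
f=lambda i:cv2.resize(i[:,:,::-1],None,fx=4.8,fy=4.8,interpolation=cv2.INTER_CUBIC)
cv2.imwrite("pics/s3.png",cv2.resize(np.vstack([f(top[125:250,175:335]),f(side[140:260,200:360])]),None,fx=.5,fy=.5,interpolation=cv2.INTER_AREA))
E
```

```text
t: 6.28
eef_pos: [625.7, -79.8, 215.8]
tcp_rot: [-3.141, -0.003, 2.796]
ft_force: [-0.4, -0.8, 0.1]
opening: 0.999
dp [-1.   0.2 70.8] tw 0.0
```

View pics/s3.png

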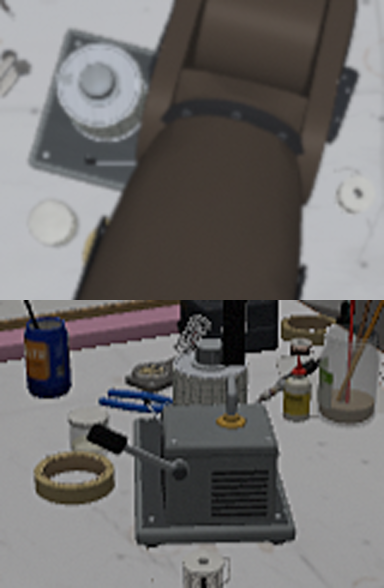

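The lever stays up, with its grip at about (105,437), and the pen has swung off. The fingers are above the key. Next I'll descend and grip the wing ends.

```bash
python3 -m jog '{"dp":[[-1,0,30],[-1,0,60],[-1,0,70],[-1,0,70],[-1,0,70],[-1,0,70],[-1,0,70],[-1,0,70]],"twist":[0,0,0,0,0,0,0,0],"claw":[-1,-1,-1,1,1,1,1,1]}'
python3 -m jog '{"dp":[[0,0,0],[0,0,0],[0,0,0],[0,0,0]],"twist":[0,0,0,0],"claw":[1,1,1,1]}'
```

```text
t: 7.05
eef_pos: [628.0, -80.3, 149.0]
tcp_rot: [3.141, 0.002, 2.795]
ft_force: [-0.1, 0.6, -0.2]
opening: 0.708
t: 7.38
eef_pos: [627.8, -80.4, 148.4]
tcp_rot: [3.142, 0.001, 2.795]
ft_force: [-1.5, 0.1, 6.4]
opening: 0.606
```

```bash
python3 -m jog '{"dp":[[0,0,0],[0,0,0],[0,0,0],[0,0,0],[0,0,0],[0,0,0],[0,0,0],[0,0,0]],"twist":[3,8,14,20,26,32,38,44],"claw":[1,1,1,1,1,1,1,1]}'
python3 - <<'E'
from h import *
s=readout.state();print(s["moment"],s["joints"])
E
```

```text
t: 8.05
eef_pos: [626.8, -81.5, 148.4]
tcp_rot: [-3.139, 0.001, 2.022]
ft_force: [-8.9, -7.7, 10.1]
opening: 0.602
[-1.57772466  1.58261235  0.15868373] [-0.23288569  0.56982476  1.61030554 -0.00259371  0.96248262 -0.68301935]
```

```bash
python3 -m jog '{"dp":[[0,0,0],[0,0,0],[0,0,0],[0,0,0],[0,0,0],[0,0,0],[0,0,0],[0,0,0]],"twist":[6,12,18,24,30,36,42,48],"claw":[1,1,1,1,1,1,1,1]}'
python3 -c "
from h import *
s=readout.state();print(s['moment'])"
python3 -m jog '{"dp":[[0,0,0],[0,0,0],[0,0,0],[0,0,0],[0,0,0],[0,0,0],[0,0,0],[0,0,0]],"twist":[6,12,18,24,30,36,42,48],"claw":[1,1,1,1,1,1,1,1]}'
python3 -c "
from h import *
s=readout.state();print(s['moment'])"
```

```text
t: 8.72
eef_pos: [625.1, -81.5, 148.3]
tcp_rot: [-3.137, 0.003, 1.185]
ft_force: [-18.4, -8.7, 14.7]
opening: 0.605
[-1.56411933  3.25770662  0.18139721]
t: 9.38
eef_pos: [623.9, -80.4, 148.3]
tcp_rot: [-3.138, 0.008, 0.347]
ft_force: [-24.8, -0.7, 17.5]
opening: 0.605
[-0.30752806  4.18868671  0.12954497]
```

```bash
python3 -m jog '{"dp":[[-1,0,-1],[-2,-1,-2],[-3,-1,-2],[-3,-1,-2],[-3,-1,-2]],"twist":[4,8,11,11,11],"claw":[1,1,1,1,1]}'
python3 -c "
from h import *
s=readout.state();print(s['moment'])"
python3 -m jog '{"dp":[[0,0,0],[0,0,0],[0,0,0],[0,0,0]],"twist":[3,6,9,9],"claw":[1,1,1,1]}'
python3 -c "
from h import *
s=readout.state();print(s['moment'],s['joints'][5])"
```

```text
t: 9.8
eef_pos: [623.5, -80.0, 148.5]
tcp_rot: [-3.14, 0.003, 0.161]
ft_force: [-3.0, 1.7, -10.9]
opening: 0.608
[ 0.04276469  0.64618063 -0.0077517 ]
t: 10.13
eef_pos: [623.4, -79.7, 148.6]
tcp_rot: [-3.141, 0.004, 0.004]
ft_force: [-3.8, 3.6, -10.5]
opening: 0.612
[0.50167216 0.83508386 0.97169859] 1.334852767726648
```

The moment rose to about 1 N·m after a turn of 2.74 rad or more, and the grip started to slip, so the key is at its stop (1.66 + 2.74 = 4.4). Next I'll release it, rise and check.

```bash
python3 -m jog '{"dp":[[0,0,0],[0,0,0],[0,0,0],[0,0,0],[0,0,0],[0,0,-25],[0,0,-55],[0,0,-70]],"twist":[-3,-3,-3,-3,-3,-3,-3,-3],"claw":[1,-1,-1,-1,-1,-1,-1,-1]}'
python3 -m jog '{"dp":[[0,0,0],[0,0,0]],"twist":[0,0],"claw":[-0.3,-0.3]}'
python3 - <<'E'
from h import *
to([658.5,82,220],0.0)
top=eyes.read_camera("top");side=eyes.read_camera("side")
cv2.imwrite("pics/top4.png",top[:,:,::-1])
a=cv2.convertScaleAbs(top[135:195,185:250],alpha=1.3)
a=cv2.resize(a[:,:,::-1],(650,600),interpolation=cv2.INTER_CUBIC)
b=cv2.resize(side[150:210,230:330,::-1],(500,300),interpolation=cv2.INTER_CUBIC)
o=np.zeros((600,800,3),np.uint8);o[:,:500]=cv2.resize(a,(500,462),interpolation=cv2.INTER_AREA)[:1] *0
o[:462,:500]=cv2.resize(a,(500,462));o[462:600,:230]=cv2.resize(b,(230,138));o[300:600,500:800]=cv2.resize(b,(500,300))[:,100:400]
cv2.imwrite("pics/s4.png",o)
E
```

```text
t: 10.8
eef_pos: [625.4, -80.7, 223.1]
tcp_rot: [3.14, -0.004, 0.055]
ft_force: [0.2, -0.3, 0.6]
opening: 0.989
t: 10.97
eef_pos: [624.8, -80.5, 220.5]
tcp_rot: [3.141, -0.002, 0.055]
ft_force: [-0.2, 0.1, -0.2]
opening: 0.908
dp [  42.6 -160.4    0.5] tw 3.1
```

View pics/s4.png

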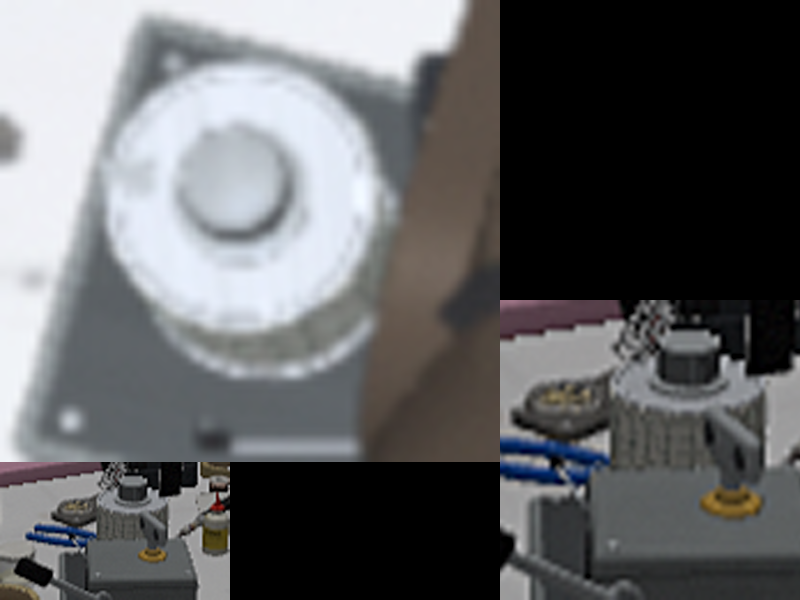

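The clip tab is at the left rim of the drum top, at original pixel (202,157), which is consistent with the first measurement. In the side view the key has turned to lie roughly along world y. Next I'll move over the nut.

```bash
python3 -m jog '{"dp":[[10,-35,0],[19,-70,0],[27,-105,0],[35,-135,0],[42.6,-160.4,0],[42.6,-160.4,0],[42.6,-160.4,0]],"twist":[0,0,0,0,0,0,0],"claw":[-0.3,-0.3,-0.3,-0.3,-0.3,-0.3,-0.3]}'
python3 - <<'E'
from h import *
to([658.5,82,140],0.055)
P=ray("top",(202.15,157.2),135); a=np.array([658.5,82,135]); d=P-a; print(d, "clip rel",np.arctan2(d[1],d[0])+.2533)
print(readout.state()["joints"])
E
```

```text
t: 11.65
eef_pos: [657.8, 83.4, 218.1]
tcp_rot: [-3.142, 0.002, 0.057]
ft_force: [-0.0, 0.1, 0.5]
opening: 0.65
dp [ 0.6  1.4 78.1] tw 0.1
[ 7.47359922 37.37696999  0.        ] clip rel 1.6267469386809659
[ 2.65007281e-02  5.44032126e-01  1.45200174e+00 -2.39641528e-06
  1.14764259e+00  1.54004659e+00]
```

```bash
python3 -m jog '{"dp":[[0.5,1,35],[0.5,1,65],[0.5,1,77],[0.5,1,77],[0.5,1,77],[0.5,1,77],[0.5,1,77],[0.5,1,77]],"twist":[0,0,0,0,0,0,0,0],"claw":[-0.3,-0.3,-0.3,-0.3,1,1,1,1]}'
python3 -m jog '{"dp":[[0,0,0],[0,0,0],[0,0,0],[0,0,0]],"twist":[0,0,0,0],"claw":[1,1,1,1]}'
```

```text
t: 12.32
eef_pos: [659.2, 81.1, 144.1]
tcp_rot: [3.142, -0.002, 0.055]
ft_force: [0.2, 0.7, -0.0]
opening: 0.43
t: 12.65
eef_pos: [659.1, 82.5, 143.9]
tcp_rot: [-3.14, -0.002, 0.055]
ft_force: [-0.6, 7.1, 3.4]
opening: 0.371
```

```bash
python3 -m jog '{"dp":[[0,0,0],[0,0,0],[0,0,0],[0,0,0],[0,0,0],[0,0,0],[0,0,0],[0,0,0]],"twist":[-3,-8,-14,-20,-26,-32,-38,-42],"claw":[1,1,1,1,1,1,1,1]}'
python3 -m jog '{"dp":[[0,0,0],[0,0,0],[0,0,0],[0,0,0],[0,0,0],[0,0,0],[0,0,0],[0,0,0]],"twist":[-6,-12,-18,-23,-26,-28,-28,-28],"claw":[1,1,1,1,1,1,1,1]}'
python3 -m jog '{"dp":[[0,0,0],[0,0,0],[0,0,0],[0,0,0],[0,0,-30],[0,0,-65],[0,0,-80],[0,0,-80]],"twist":[0,0,0,0,0,0,0,0],"claw":[-0.3,-0.3,-0.3,-0.3,-0.3,-0.3,-0.3,-0.3]}'
python3 - <<'E'
from h import *
to([474,-107,230],2.888-np.pi)
E
```

```text
t: 13.32
eef_pos: [658.6, 83.4, 143.9]
tcp_rot: [-3.14, -0.003, 0.794]
ft_force: [-3.2, 12.9, 5.5]
opening: 0.368
t: 13.98
eef_pos: [658.1, 83.8, 143.9]
tcp_rot: [-3.14, -0.003, 1.278]
ft_force: [-5.0, 14.7, 7.0]
opening: 0.368
t: 14.65
eef_pos: [660.1, 80.9, 226.9]
tcp_rot: [3.135, -0.002, 1.276]
ft_force: [0.5, -0.0, 0.3]
opening: 0.648
dp [-233.8 -123.6   -3.1] tw 87.7
```

```bash
python3 -m jog '{"dp":[[-35,-18,0],[-70,-37,0],[-105,-55,0],[-140,-74,0],[-170,-90,0],[-200,-106,0],[-225,-119,0],[-233.8,-123.6,0]],"twist":[6.5,13,19.5,26,32.5,39,45.5,52],"claw":[-0.3,-0.3,-0.3,-0.3,-0.3,-0.3,-0.3,-0.3]}'
python3 -m jog '{"dp":[[0,0,0],[0,0,0],[0,0,0],[0,0,0],[0,0,0],[0,0,0],[0,0,0]],"twist":[6.5,13,19.5,26,32.5,35.7,35.7],"claw":[-0.3,-0.3,-0.3,-0.3,-0.3,-0.3,-0.3]}'
python3 - <<'E'
from h import *
to([480.4,-108.5,127],2.888-np.pi)
top=eyes.read_camera("top");side=eyes.read_camera("side")
cv2.imwrite("pics/top5.png",top[:,:,::-1]);cv2.imwrite("pics/side5.png",side[:,:,::-1])
o=np.vstack([cv2.resize(i[:,:,::-1],(480,w),interpolation=cv2.INTER_CUBIC) for i,w in((top[125:215,185:305],360),(side[145:205,250:330],240))])
cv2.imwrite("pics/s5.png",cv2.convertScaleAbs(o,alpha=1.2))
E
```

```text
t: 15.32
eef_pos: [470.0, -108.6, 222.0]
tcp_rot: [-3.141, 0.001, 0.362]
ft_force: [0.8, -1.3, -0.4]
opening: 0.65
t: 15.9
eef_pos: [472.3, -106.9, 221.9]
tcp_rot: [-3.142, 0.001, -0.257]
ft_force: [0.1, -0.1, -0.2]
opening: 0.651
dp [ 8.3 -0.5 94.9] tw -0.2
```

View pics/s5.png

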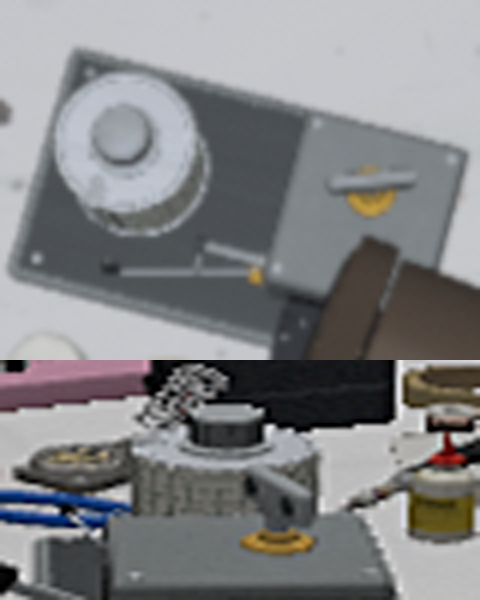

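Run:
```python
from h import *
import math
f=lambda p:((p[0]+.5)/4-.5+185,(p[1]+.5)/4-.5+125)
a=np.array([658.5,82,0])
for n,p,z in(("tab",(97,187),135),("dark",(110,215),125),("dark",(110,215),132)):
    d=ray("top",f(p),z)-a; print(n,np.hypot(d[0],d[1]),"rel",(np.arctan2(d[1],d[0])+.2533)%(2*np.pi))
# wing
u=ray("top",f((330,186)),177);v=ray("top",f((415,177)),177);d=u-v
print("wing",np.linalg.norm(d),"q",-(np.arctan2(d[1],d[0])+.2533)+2*np.pi)
# expected px of line at drum value 0 (z 80..134) and clip
for q in(-.1,0,.1):
  for z in(100,134):
    w=np.pi+q-.2533
    for nm,w2 in(("line",w),("clip",w-.3)):
      P=np.array([658.5+46.5*np.cos(w2),82+46.5*np.sin(w2),z]);x=proj("top",P);print(q,z,nm,np.round(((x[0]-185)*4+1.5,(x[1]-125)*4+1.5)))
o=cv2.imread("pics/top5.png")[155:195,195:245]
cv2.imwrite("pics/s6.png",cv2.convertScaleAbs(cv2.resize(o,None,fx=14,fy=14,interpolation=cv2.INTER_CUBIC),alpha=1.3))
```

```text
tab 35.63771276697874 rel 2.8446342901850548
dark 48.483468365579604 rel 3.1685723621609223
dark 49.46054686146643 rel 3.1912590429188694
wing 54.00434566713852 q 4.343261953572351
-0.1 100 line [107. 216.]
-0.1 100 clip [ 89. 206.]
-0.1 134 line [101. 207.]
-0.1 134 clip [ 82. 197.]
0 100 line [113. 218.]
0 100 clip [ 95. 210.]
0 134 line [107. 209.]
0 134 clip [ 88. 201.]
0.1 100 line [120. 219.]
0.1 100 clip [101. 213.]
0.1 134 line [114. 211.]
0.1 134 clip [ 94. 204.]
```

View pics/s6.png

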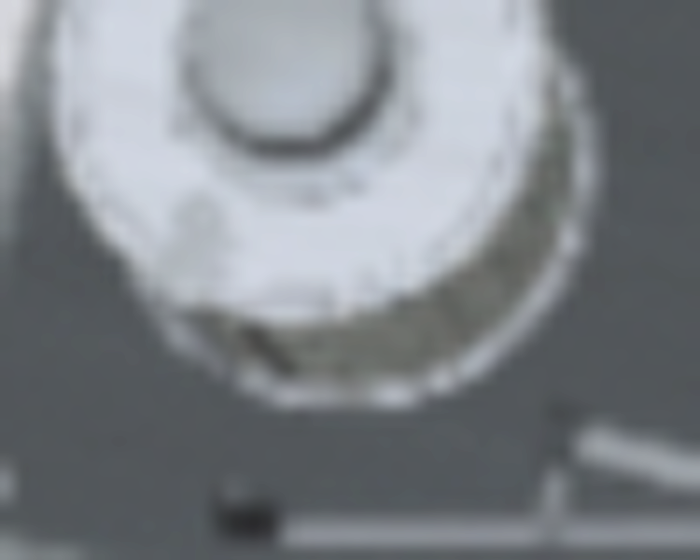

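The clip tab's bearing is 2.84, which puts the line at π (drum ≈ 0). The black line is visible on the drum face at about pixel (214,180), which matches the prediction for 0 to within 0.05 rad. The key reads 4.34. Next I'll lower the lever.

```bash
python3 -m jog '{"dp":[[8.3,-0.5,35],[8.3,-0.5,70],[8.3,-0.5,95],[8.3,-0.5,95],[8.3,-0.5,95],[8.3,-0.5,95],[8.3,-0.5,95],[8.3,-0.5,95]],"twist":[0,0,0,0,0,0,0,0],"claw":[-0.3,-0.3,-0.3,-0.3,1,1,1,1]}'
python3 -m jog '{"dp":[[0,0,0],[0,0,0],[0,0,0],[0,0,0],[0,0,0],[0,0,0]],"twist":[0,0,0,0,0,0],"claw":[1,1,1,1,1,1]}'
```

```text
t: 16.67
eef_pos: [481.4, -108.6, 129.1]
tcp_rot: [3.141, -0.003, -0.254]
ft_force: [-0.6, 0.5, 0.6]
opening: 0.425
t: 17.17
eef_pos: [480.7, -109.0, 127.8]
tcp_rot: [3.141, -0.0, -0.254]
ft_force: [-3.3, -6.6, 2.5]
opening: 0.145
```

```bash
python3 -m jog '{"dp":[[-2,0,4],[-3.7,0,8],[-5.3,0,12],[-6.6,0,16],[-7.7,0,20],[-8.7,0,24],[-9.5,0,28],[-10,0,32]],"twist":[0,0,0,0,0,0,0,0],"claw":[1,1,1,1,1,1,1,1]}'
python3 -m jog '{"dp":[[-0.3,0,4],[-0.4,0,8.5],[-0.3,0,13],[0,0,17],[0.5,0,21],[1.3,0,25.5],[2.3,0,30],[3.4,0,34.5]],"twist":[0,0,0,0,0,0,0,0],"claw":[1,1,1,1,1,1,1,1]}'
python3 -m jog '{"dp":[[0,0,1.5],[0,0,3],[0,0,3],[0,0,3]],"twist":[0,0,0,0],"claw":[1,1,1,1]}'
```

```text
t: 17.83
eef_pos: [471.0, -106.5, 95.9]
tcp_rot: [3.141, -0.001, -0.254]
ft_force: [-5.7, -6.5, 5.7]
opening: 0.148
t: 18.5
eef_pos: [474.1, -107.3, 61.2]
tcp_rot: [3.141, 0.0, -0.254]
ft_force: [-5.3, -5.9, 4.6]
opening: 0.143
t: 18.83
eef_pos: [474.6, -107.4, 59.4]
tcp_rot: [3.141, -0.001, -0.254]
ft_force: [-7.0, -5.9, 21.2]
opening: 0.145
```

The force rose to 21 N at z 59.4, the starting height, so the lever is at its lower stop. Next I'll release it, retreat and check.

```bash
python3 -m jog '{"dp":[[0,0,-2],[0,0,-2],[0,0,-2],[0,0,-2],[0,0,-2],[0,0,-20],[0,0,-55],[0,0,-90]],"twist":[0,0,0,0,0,0,0,0],"claw":[1,-0.5,-0.5,-0.5,-0.5,-0.5,-0.5,-0.5]}'
python3 -m jog '{"dp":[[0,0,-40],[0,0,-80],[0,20,-100],[0,60,-100],[0,100,-100],[0,130,-100],[0,130,-100],[0,130,-100]],"twist":[0,0,0,0,0,0,0,0],"claw":[-0.5,-0.5,-0.5,-0.5,-0.5,-0.5,-0.5,-0.5]}'
python3 - <<'E'
from h import *
top=eyes.read_camera("top");side=eyes.read_camera("side")
o=np.vstack([cv2.resize(i[:,:,::-1],(560,w),interpolation=cv2.INTER_CUBIC) for i,w in((top[135:245,185:325],440),(side[180:220,230:370],160))])
cv2.imwrite("pics/s7.png",cv2.convertScaleAbs(o,alpha=1.2))
a=cv2.imread("pics/top0.png").astype(int)
E
```

```text
t: 19.5
eef_pos: [473.8, -106.4, 148.4]
tcp_rot: [-3.141, 0.003, -0.254]
ft_force: [0.7, 0.8, 0.8]
opening: 0.583
t: 20.17
eef_pos: [441.3, -233.5, 247.8]
tcp_rot: [-3.141, 0.0, -0.257]
ft_force: [-1.0, -0.6, -0.1]
opening: 0.75
```

View pics/s7.png

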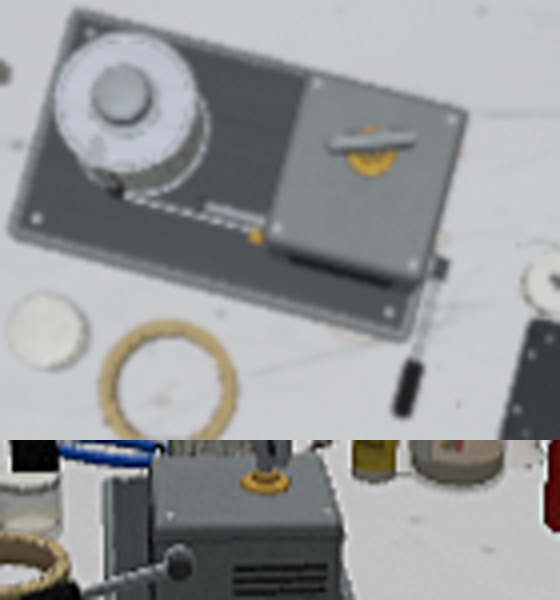

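The final view shows the lever down with its grip at (407,388), the nib back on the drum at the line at about (115,185), and the key unchanged. The jar, tape and spool have not moved, and the robot is clear.

```bash
python3 -c "
from cell import job_done
print(job_done())"
```

```text
the job is handed in; nothing more can be done
None
```

The recorder is started and the job is handed in at about 20 s of the 72 s allowed. `job_done()` reports no verdict, so what follows is from my own checks.

1. **Lever up:** I pinched the pen-lift lever and raised it through its arc. The side view showed it at about 0.5 rad above level.
2. **Key wound:** I gripped the wing by its ends and turned it clockwise by about 2.75 rad until the moment jumped to about 1 N·m. Measured from the top view, the key stands at 4.34, against a stop at 4.4. That agrees to within what I can measure.
3. **Drum turned:** I turned the nut 1.22 rad anticlockwise. The clip tab's bearing puts the drum at about 0.00, and the line seen on the drum's face agrees to within 0.05 rad.
4. **Lever down:** I lowered it at about 0.6 rad/s. The force rose to 21 N at the starting height, so it is on its lower stop.

The last picture shows the nib back on the line and the key unchanged. By eye, the jar, tape and spool are where they were and the gripper is clear. The nippers were only partly in view at the end; the arm never worked near them. No check failed or disagreed. While I was winding the key, a side force of about 25 N built up from a grip 2–3 mm off its axis. I corrected that before reaching the stop.

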